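# Load the nut hopper with the scoop and hold its sprung gate at the mark

### The job

Using the scoop, and never touching a nut with the gripper, scoop at least three of the five macadamia nuts out of the oak tray and tip them into the clear hopper while its gate is still shut, then stand the scoop upright back on the grey trivet and let go of it. Then pull the gate's black knob out until the red pointer is level with the yellow mark, so that the nuts drop into the granite mortar, and finish while holding the gate there against its spring. Every nut must end up in the mortar or still in the tray, with none spilled or left in the scoop, and the yellow mark and the two glass jars stay where they are.

Things in the scene. Friction and masses are not known exactly. Their poses are not given: they have to be found in the camera images.
- scoop: Loose steel scoop with upright bamboo handle, 120 g, standing on the trivet. Origin: centre of its underside; x to its open nose, y across, z up. Floor 80 x 56 mm, 2 mm thick, nose edge at x = +40. Side walls y = +-27: 26 mm high from x = -40 to -2, then falling from 13 mm to 4 mm at x = 37; rear wall 26 mm. The nose starts pointing roughly to world -y, towards the dispenser.
- scoop_handle (a point): Point to grip on the scoop's handle, at x = -33, y = 0, z = 95 mm in the scoop's frame (axes as the scoop). The handle is an upright post, 14 mm thick along x, 22 mm wide along y, from the scoop's floor to z = 120 mm.
- trivet: Fixed grey round silicone trivet, 120 mm across, 6 mm thick; origin at the centre of its underside. The scoop starts and finally stands on it, near the middle.
- tray: Fixed open oak tray, 80 (x) by 196 (y) by 42 mm high, walls 6 mm, floor 8 mm thick; inside 68 x 184 mm. Origin: centre of its underside. The nuts start in its -y half (within y = -91 to -10 mm); the +y half is empty, so the scoop fits down there and can be pushed along the tray's -y. Tray and trivet may change places.
- nut0_center (a point): Centre of a loose round brown macadamia nut, a ball of 22 mm, 10 g; a smooth slippery shell (friction about 0.3), rolls off a slope of about 5 degrees.
- nut1_center (a point): Centre of a loose round brown macadamia nut, a ball of 22 mm, 10 g; a smooth slippery shell (friction about 0.3), rolls off a slope of about 5 degrees.
- nut2_center (a point): Centre of a loose round brown macadamia nut, a ball of 22 mm, 10 g; a smooth slippery shell (friction about 0.3), rolls off a slope of about 5 degrees.
- nut3_center (a point): Centre of a loose round brown macadamia nut, a ball of 22 mm, 10 g; a smooth slippery shell (friction about 0.3), rolls off a slope of about 5 degrees.
- nut4_center (a point): Centre of a loose round brown macadamia nut, a ball of 22 mm, 10 g; a smooth slippery shell (friction about 0.3), rolls off a slope of about 5 degrees.
- hopper_mouth (a point): Centre of the round mouth of the dispenser's clear plastic hopper, level with its rim 175 mm above the table: mouth 104 mm across inside, funnel narrowing to a chute 56 mm across over the gate. The hopper stands on a fixed bridge stand, 198 mm wide in y and 110 mm high. Axes as the dispenser: x points away from the knob.
- mortar_mouth (a point): Centre of the mouth of the fixed black granite mortar standing under the chute, 80 mm high, mouth 108 mm across inside, inner floor 18 mm up. Nuts that fall through the open gate land in it.
- gate (a joint): Travel of the sprung gate plate under the hopper, in m: 0 shut, grows as its knob is pulled along the dispenser's -x (towards the robot), stop at 0.100. The spring pulls it shut with about 3.6 N at 0 and 8.4 N at 0.08. Nuts start to fall through at about 0.03 and all can fall from 0.052.
- mark (a joint): Setting of the yellow mark rider on the +y rail, in m, 0.055 to 0.085: the gate travel at which the red pointer is level with the mark. Stiff; not to be moved.
- gate_knob (a point): Middle of the gate's black upright knob, a cylinder of 20 mm diameter and 40 mm height, at 130 mm above the table (the knob spans 110 to 150 mm above it). 105 mm from the hopper's axis when shut; the hopper's wall is then 49 mm behind its axis. Axes as the dispenser: pull it along -x.
- gate_pointer (a point): Tip of the gate's red pointer bar, 40 mm to the knob's +y side, over the +y rail; moves with the gate. Axes as the dispenser.
- mark_line (a point): Yellow mark, a 6 mm wide yellow rider on the +y rail; when the gate is at the mark this point and the pointer's tip coincide. Axes as the dispenser.
- jar_a: Small glass jar with bamboo lid, red filling, 66 mm across, 84 mm high; origin under its centre. Leave it alone.
- jar_b: Small glass jar with bamboo lid, yellow filling, same size. Leave it alone.
Things that resemble listed ones, but are neither listed nor needed, are in the scene too. Of the things that look like the part that bears mortar_mouth, take the one that is farthest from the robot's base at the start. Leave any turquoise look-alike of the scoop alone.

How it is judged:
By the outcome, as a careful person would: the job done as asked, in the order asked, and still so for the second after the job is handed in, while the arm keeps its last pose, push and grip.
It also fails if it takes over 72 s, if anything falls off the work surface, if the arm or the gripper's body presses on something with over 40 N, if the wrist force passes 120 N, or if a joint passes its speed limit or range.

### The arm

A 6-joint arm with a two-finger parallel gripper is mounted at the origin on the work surface. World frame = base frame: x ahead of the robot, y to its left, z up, the work surface at z = 0. Lengths are in mm, angles in rad, forces in N, time in s.
With the tool pointing down it reaches from about 275 to 1000 mm from the base axis. Payload 8.4 kg.
Tool frame: the origin (TCP) lies at the very end of the fingers, on their centre line; the grasp point (between the pads) lies 19 mm behind it; z points along the fingers, y is the line along which they close (so a half turn about z gives the same grasp; the last joint's range is limited). The gripper opens to 85 mm and grips with 20 to 120 N. Pads are 22 mm wide; open, the fingers measure 114 mm over their backs; the gripper's body (76 mm by 85 mm) begins 54 mm behind the grasp point. The pads swing forward as they close: fully open they stand 13 mm farther back than shut.
Start: joints at [-1.268, 0.353, 1.633, -0, 1.155, -0.002], TCP at [187.562, -596.195, 231.281] pointing down, gripper open.
Joint ranges: [-2.63, 2.63], [-0.92, 2.1], [0.06, 2.66], [-1.3, 4.44], [0, 2.69], [-3.02, 3.02]. Speed limits (rad/s): [2.22, 2.22, 2.79, 3.14, 3.14, 3.14].

### API

Orientations are given as [roll, pitch, yaw] about the fixed x, y, z axes, in that order (R = Rz(yaw) Ry(pitch) Rx(roll)).
In Python, from rig import sensors, grab_frame, camera_params, order gives the robot as it stands. The module is installed in compiled form; this text tells all that it offers.
- The arm moves only by the tool move_arm, never from a script. Its argument "motion" is a list of rows, each a list of 7 numbers: the turn, a rotation vector about the tool's x, y, z in shares of pi rad (1.0 is pi rad), then the shift along the tool's x, y, z in a scale on which 1.0 is 0.6 m, then the finger opening in m, from 0 to 0.0854. A call has 1 to 8 rows; each row is the pose to reach, as a shift and turn from the pose commanded when the call began, along the tool's axes at that moment; what a row does not reach only later rows make up. A row lasts 1/8 s, in which the tool goes at most 62.5 mm and 10.7 degrees, less where a joint would pass 70% of its speed; a pose out of reach is approached as far as the arm can. No shift or turn number may pass 1 either way. A call with a gripper value outside its range is refused whole. The fingers move at their own pace and stop on an object; "grip_force" is the grip in N (left out, the last holds). Time passes only in rows, so rows that repeat a pose let the fingers close. It gives the time, the measured TCP pose, the force, the opening and the grip force at its end, in the units of the state.
- sensors.sense(): the state, without advancing time (a new reading comes with each control period).
- grab_frame(name): name is "scene" or "top" or "wrist"; returns (picture, depth): 384x512x3 uint8, red, green, blue; 384x512 float32, mm along the optical axis (not along the pixel's ray), 0 where there is no reading.
- camera_params(name): a dict with "camera_matrix" (3x3 intrinsics, pixels), "world_from_camera" (4x4, takes a point from camera to world coordinates). Camera axes: x right, y down, z forward; pixel columns grow to the right and rows downward; lengths in mm; the calibration is good to about 2 mm. A picture is of the moment at which its call begins: read the wrist's pose just before it. camera_params takes no time and is no camera call; for the wrist camera it gives the pose at the moment of the call.
- order.sign_off(): hands the job in; it is judged then, once.
The state is a dict: "clock": time; "qpos": joint angles; "qvel": joint speeds; "joint_efforts": joint torques, N m; "eef_pos": TCP position; "tcp_rot": TCP orientation; "contact_force": force on the tool from outside, world axes, zero at the start; "wrist_torque": the same for the moment, N m; "opening": opening from 0.0 (shut) to 1.0 (fully open); "grasp_force": force on a finger pad.
Only numpy, scipy, OpenCV 4.12 (cv2) and the standard library are available. Lean on these libraries where they do the work, as an engineer would, in place of code of your own. Each camera call takes 0.05 s, during which the arm holds its last target. There are 200 camera calls.

## Working session

There is one attempt and no reset: what is moved stays moved. The work goes in short steps, Python scripts to look and compute and a tool call to move; the robot and the scene stay as the last step left them, time stands still between calls to the robot, and variables do not carry over. Pictures are saved under pics/ and viewed, at most 10 in all, crops included, and the job is handed in when it is done.

Besides the shell and the picture viewer there is one more tool, called after "Emit:" in YAML: its name, and indented under it one key for each argument. move_arm: Moves the arm, as the interface text tells. Its arguments: {"type":"object","properties":{"motion":{"type":"array","items":{"type":"array","items":{"type":"number"}}},"grip_force":{"type":"number"}},"required":["motion"]}

```bash
mkdir -p pics; python3 - <<'E'
from rig import sensors, grab_frame, camera_params
import cv2, numpy as np
s=sensors.sense(); print(s['clock'],s['eef_pos'],s['tcp_rot'],s['opening'])
for n in ['scene','top']:
    p,d=grab_frame(n); cv2.imwrite(f'pics/{n}0.png',cv2.resize(p[:,:,::-1],(800,600),interpolation=cv2.INTER_CUBIC)); np.savez(f'{n}0.npz',p=p,d=d,**camera_params(n))
    print(n,camera_params(n))
E
```

```text
0.0 [ 187.40986084 -595.72209116  230.5625214 ] [-3.14019215e+00 -3.01651740e-06  3.04784085e-01] 1.0025656827616523
scene {'camera_matrix': array([[428.4144086 ,   0.        , 253.10152951],
       [  0.        , 428.4144086 , 185.22821334],
       [  0.        ,   0.        ,   1.        ]]), 'world_from_camera': array([[ 4.16223816e-01,  5.76535694e-01, -7.03110467e-01,
         1.26452786e+03],
       [ 9.09068189e-01, -2.47885622e-01,  3.34884676e-01,
        -3.48789271e+02],
       [ 1.87819939e-02, -7.78562336e-01, -6.27286159e-01,
         7.76933624e+02],
       [ 0.00000000e+00,  0.00000000e+00,  0.00000000e+00,
         1.00000000e+00]])}
top {'camera_matrix': array([[414.08009109,   0.        , 250.35426897],
       [  0.        , 414.08009109, 194.4636749 ],
       [  0.        ,   0.        ,   1.        ]]), 'world_from_camera': array([[ 2.47839014e-03, -9.97734704e-01,  6.72258677e-02,
         4.65691237e+02],
       [-9.99484676e-01, -3.20023937e-04,  3.20979714e-02,
        -3.01060534e+01],
       [-3.20037461e-02, -6.72707759e-02, -9.97221341e-01,
         1.06389043e+03],
       [ 0.00000000e+00,  0.00000000e+00,  0.00000000e+00,
         1.00000000e+00]])}
```

View pics/scene0.png

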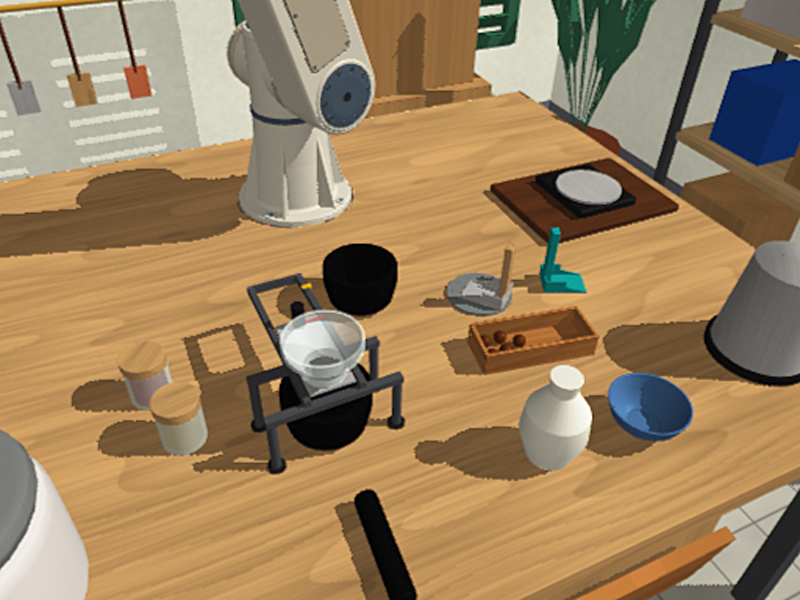

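View pics/top0.png

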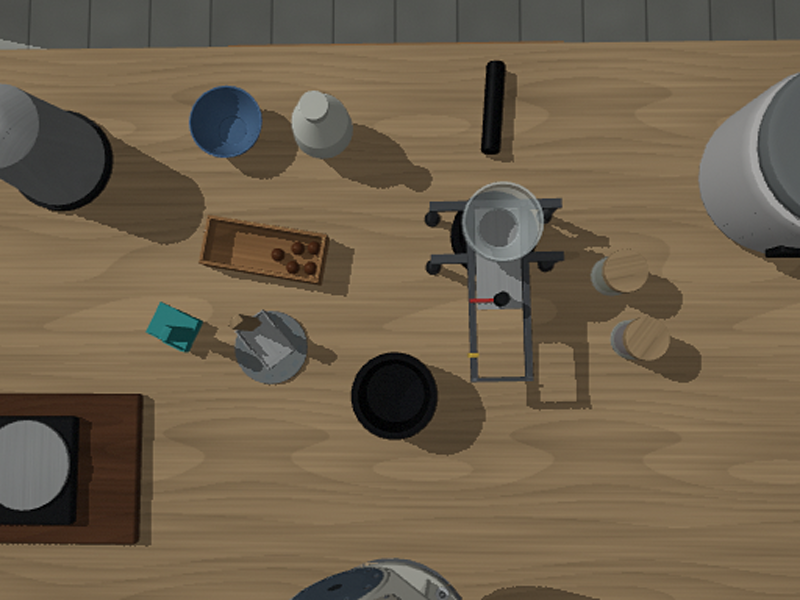

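Top view (800×600): the steel scoop is on the trivet (268,345), with its bamboo handle top at (243,320). The turquoise look-alike is at (175,327). Tray is at (265,250), nuts around (297,255), knob (501,299), red pointer (483,300), yellow mark (473,355) and jars (625,272) and (640,340). 
Mortar candidates are (394,395), which is near the robot, and (490,230) under the hopper. The one under the hopper is farthest from the base, so it's the one meant.

```bash
cat > h.py <<'E'
import numpy as np, cv2
def load(f): return np.load(f)
def cloud(z):
    d=z['d'];K=z['camera_matrix'];T=z['world_from_camera']
    v,u=np.mgrid[:d.shape[0],:d.shape[1]]
    c=np.stack([(u-K[0,2])/K[0,0]*d,(v-K[1,2])/K[1,1]*d,d],-1)
    return c@T[:3,:3].T+T[:3,3]
def onplane(z,uv,h):
    K=z['camera_matrix'];T=z['world_from_camera'];uv=np.atleast_2d(uv).astype(float)
    r=np.c_[(uv-K[:2,2])/[K[0,0],K[1,1]],np.ones(len(uv))]@T[:3,:3].T
    return T[:3,3]+r*((h-T[2,3])/r[:,2:])
E
python3 - <<'E'
from h import *
z=load('top0.npz'); P=cloud(z); im=z['p']; hsv=cv2.cvtColor(im,cv2.COLOR_RGB2HSV); Z=P[...,2]
def box(u0,v0,u1,v1):
    m=np.zeros(Z.shape,bool); k=.64; m[int(v0*k):int(v1*k),int(u0*k):int(u1*k)]=1; return m
def rep(n,m):
    q=P[m]; print(n,m.sum(),'mean',q.mean(0).round(1) if len(q) else '', 'zrange',np.percentile(q[:,2],[5,50,95]).round(1) if len(q) else '')
b=box(215,300,320,390)
rep('handletop',b&(Z>110)); 
m=b&(Z>110); v,u=np.nonzero(m); print(cv2.minAreaRect(P[m][:,:2].astype(np.float32)), onplane(z,[u.mean(),v.mean()],126))
# trivet circle
m=b&(Z>3)&(Z<9); print('trivet',cv2.minEnclosingCircle(P[m][:,:2].astype(np.float32)))
# scoop parts
m=b&(Z>11)&(Z<40); print('scoop',m.sum(),cv2.minAreaRect(P[m][:,:2].astype(np.float32)))
b=box(190,205,340,295); m=b&(Z>36)&(Z<48); r=cv2.minAreaRect(P[m][:,:2].astype(np.float32)); print('tray',r)
print(cv2.boxPoints(r).round(1).tolist())
b=box(425,170,570,260); rep('hopper',b&(Z>165)&(Z<185)); m=b&(Z>168)&(Z<182); print(cv2.minEnclosingCircle(P[m][:,:2].astype(np.float32)))
b=box(480,285,520,315); m=b&(Z>144)&(Z<156); rep('knob',m); print(cv2.minEnclosingCircle(P[m][:,:2].astype(np.float32)))
red=(hsv[...,1]>150)&((hsv[...,0]<6)|(hsv[...,0]>172))&box(460,290,500,310); rep('ptr',red); print(P[red][np.argsort(P[red][:,1])][-4:])
yel=(hsv[...,1]>130)&(hsv[...,0]>20)&(hsv[...,0]<35)&box(460,340,490,370); rep('mark',yel); print(P[yel])
for n,bb in (('jarA',(590,240,655,295)),('jarB',(605,310,680,365))): rep(n,box(*bb)&(Z>78))
# nuts
m=((hsv[...,2]<110)&box(265,235,325,278)).astype(np.uint8)
cv2.imwrite('pics/crop1.png',cv2.resize(im[120:260,90:230,::-1],(600,600),interpolation=cv2.INTER_CUBIC))
E
```

```text
handletop 88 mean [498.1 189.1 263.4] zrange [ 113.   126.7 1063.9]
((490.8145751953125, 103.89715576171875), (271.77789306640625, 22.112159729003906), 84.03268432617188) [[499.21961026 219.13131788 126.        ]]
trivet ((471.5240173339844, 209.6817626953125), 107.7733383178711)
scoop 198 ((467.7453308105469, 207.46853637695312), (95.27090454101562, 116.03607177734375), 83.17277526855469)
tray ((624.2868041992188, 210.3283233642578), (197.38812255859375, 80.43445587158203), 80.36759948730469)
[[568.0999755859375, 119.80000305175781], [647.4000244140625, 106.30000305175781], [680.5, 300.8999938964844], [601.2000122070312, 314.3999938964844]]
hopper 361 mean [ 645.6 -156.   173.6] zrange [166.3 174.5 177.2]
((641.2280883789062, -155.781982421875), 56.379573822021484)
knob 61 mean [ 536.1 -157.9  149.8] zrange [147.1 149.6 153.1]
((536.05517578125, -157.545166015625), 9.660433769226074)
ptr 32 mean [ 536.  -131.   114.5] zrange [111.3 114.2 117.7]
[[ 533.36581926 -118.25479064  110.62670077]
 [ 535.48754342 -118.03617399  113.13727156]
 [ 533.24083285 -115.80475854  112.38058493]
 [ 53
[... 561 characters left out ...]
45214439 -115.0613848   115.70514549]
 [ 455.45692944 -117.34274002  115.55320482]
 [ 455.43436939 -119.8637797   112.86570508]
 [ 455.45761391 -121.98639222  114.42462264]
 [ 455.46656454 -124.23258694  114.65858574]
 [ 455.46865572 -126.54198518  114.25572111]
 [ 451.58246738 -120.71423515   -4.58680553]
 [ 453.18655136 -112.72103771  116.3932993 ]
 [ 453.17059444 -115.13990887  114.6836756 ]
 [ 453.18885636 -117.32804071  115.56787018]
 [ 453.17818656 -119.71869685  114.25740623]
 [ 453.18169985 -122.01119551  114.02257771]
 [ 453.18637103 -124.29576357  113.87554479]]
jarA 627 mean [ 580.7 -347.    99.4] zrange [80.6 83.8 87.1]
jarB 642 mean [ 480.3 -378.3   91.3] zrange [80.9 83.6 86.8]
```

View pics/crop1.png

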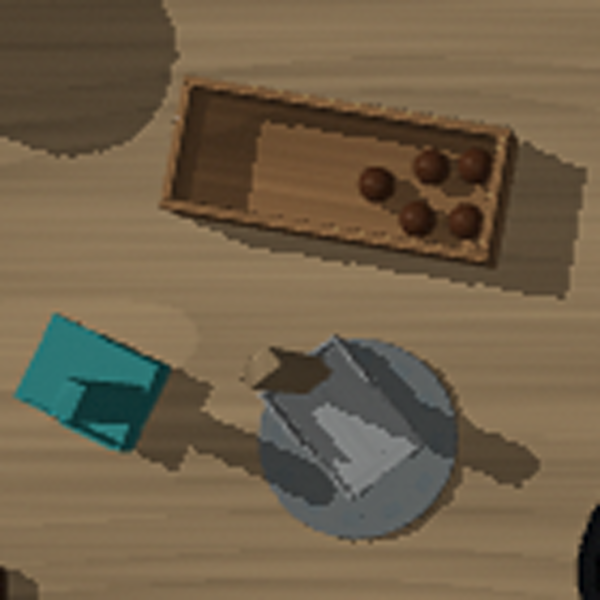

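The crop shows the steel scoop's rear-wall corners at (335,338) and (270,395), its nose corners at (420,447) and (355,497), and the handle top around (263,368). The turquoise look-alike at (95,385) is separate and I won't touch it. The tray is at (335,170), with nuts at (376,184), (432,167), (473,165), (417,217) and (465,221).

```bash
cat >> h.py <<'E'
import json,os
from scipy.spatial.transform import Rotation as Ro
def getcmd():
    if os.path.exists('cmd.json'):
        c=json.load(open('cmd.json')); return np.array(c['p']),Ro.from_quat(c['q'])
    return np.array([187.562,-596.195,231.281]),Ro.from_euler('xyz',[-3.1402,0,0.3048])
def apply(row):  # advance my record of the commanded pose
    p,R=getcmd(); row=np.array(row)
    p2=p+R.apply(row[3:6]*1000); R2=R*Ro.from_rotvec(row[:3])
    json.dump(dict(p=p2.tolist(),q=R2.as_quat().tolist()),open('cmd.json','w'))
def rel(p1,R1):
    p,R=getcmd(); return np.r_[(R.inv()*R1).as_rotvec(),R.inv().apply(np.array(p1)-p)/1000].round(4).tolist()
def down(ty):  # tool down with tool y along world angle ty (deg)
    return Ro.from_euler('xyz',[np.pi,0,np.radians(ty)+np.pi/2])
def state():
    from rig import sensors
    s=sensors.sense(); p,R=getcmd(); Rm=Ro.from_euler('xyz',s['tcp_rot'])
    print('t',round(s['clock'],2),'pos',np.round(s['eef_pos'],1),'cmd',p.round(1),'rotdiff deg',np.degrees((R.inv()*Rm).as_rotvec()).round(2),'q',np.round(s['qpos'],2),'F',np.round(s['contact_force'],1),'op',round(s['opening'],3),'g',round(s['grasp_force'],1))
    return s
E
python3 - <<'E'
from h import *
z=load('top0.npz');P=cloud(z)
c=lambda L:np.array(L)/4.286+[90,120]-.5
nose=onplane(z,c([(420,447),(355,497)]),10)[:,:2]; rear=onplane(z,c([(335,338),(270,395)]),32)[:,:2]
print('nose',nose,'rear',rear)
d=nose.mean(0)-rear.mean(0); a=np.degrees(np.arctan2(d[1],d[0])); print('yaw',a,np.linalg.norm(d))
e=nose[1]-nose[0];f=rear[1]-rear[0];print(np.degrees(np.arctan2(e[1],e[0]))-0,np.degrees(np.arctan2(f[1],f[0])))
m=np.zeros(P.shape[:2],bool);m[190:250,137:205]=1;Z=P[...,2]; m&=(Z>118)&(Z<134)
print('handle top',m.sum(),P[m].mean(0),cv2.minAreaRect(P[m][:,:2].astype(np.float32)))
u=d/np.linalg.norm(d); print('centre from nose/rear',(nose.mean(0)-40*u),(rear.mean(0)+40*u),'handle from it',(nose.mean(0)-73*u))
state()
nuts=onplane(z,c([(376,184),(432,167),(473,165),(417,217),(465,221)]),19);print(nuts.round(0))
t=np.array([624.3,210.3]);A=np.radians(-9.63);M=np.array([[np.cos(A),np.sin(A)],[-np.sin(A),np.cos(A)]])
print('nuts in tray',((nuts[:,:2]-t)@M.T).round(0))
E
```

```text
nose [[461.65365992 164.16268574]
 [431.87288949 202.67425573]] rear [[525.36851001 211.03584029]
 [491.8967989  248.84572623]]
yaw -143.05888157381966 77.40895111867432
127.71457018692972 131.5172930972959
handle top 67 [503.78816867 227.48336811 126.12605467] ((504.0507507324219, 228.21568298339844), (13.995722770690918, 21.264495849609375), 36.32236862182617)
centre from nose/rear [478.7334171  207.45822937] [476.66251206 205.90102462] handle from it [505.10878458 227.29103024]
t 0.1 pos [ 187.4 -595.8  230.6] cmd [ 187.6 -596.2  231.3] rotdiff deg [-0.  0. -0.] q [-1.27  0.35  1.63  0.    1.16 -0.  ] F [ 0.5 -0.   0.6] op 1.002 g 0.0
[[618. 191.  19.]
 [628. 157.  19.]
 [629. 133.  19.]
 [598. 166.  19.]
 [596. 137.  19.]]
nuts in tray [[ -3. -20.]
 [ 13. -51.]
 [ 18. -75.]
 [-18. -48.]
 [-16. -77.]]
```

```bash
python3 - <<'E'
from h import *
print(rel([504,228,215],down(36.5)))
print(rel([400,-100,231],down(-14)))
E
```

```text
[-0.0009, -0.0013, -1.903, 0.5492, -0.6912, 0.0172]
[-0.0013, -0.0007, -1.0217, 0.3516, -0.4096, 0.0009]
```

The manual's scale: shifts go in shares of 0.6 m and turns go in shares of pi rad. Converting my numbers, -0.41 m is -0.6833, 0.352 m is 0.5867, -1.02 rad is -0.3247.

Emit:
move_arm:
  motion:
    - [0, 0, -0.3247, 0.5867, -0.6833, 0, 0.085]
    - [0, 0, -0.3247, 0.5867, -0.6833, 0, 0.085]
    - [0, 0, -0.3247, 0.5867, -0.6833, 0, 0.085]
    - [0, 0, -0.3247, 0.5867, -0.6833, 0, 0.085]
    - [0, 0, -0.3247, 0.5867, -0.6833, 0, 0.085]
    - [0, 0, -0.3247, 0.5867, -0.6833, 0, 0.085]
    - [0, 0, -0.3247, 0.5867, -0.6833, 0, 0.085]
    - [0, 0, -0.3247, 0.5867, -0.6833, 0, 0.085]

```text
clock: 1.1
eef_pos: [384.8, -134.7, 231.4]
tcp_rot: [3.141, 0.0, 1.324]
contact_force: [0.4, -0.7, -0.7]
opening: 0.991
grasp_force: 0.0
```

```bash
python3 - <<'E'
from h import *
apply([0,0,-1.02,0.352,-0.41,0]); state(); print(rel([504,228,215],down(36.5)))
E
```

```text
t 1.1 pos [ 384.8 -134.7  231.4] cmd [400.3 -99.5 231.9] rotdiff deg [-0.07 -0.07  0.02] q [-0.34  0.    2.07  0.    1.07 -0.09] F [ 0.4 -0.7 -0.7] op 0.991 g 0.0
[-0.0002, -0.0014, -0.883, 0.3428, 0.0209, 0.0172]
```

```bash
cat >> h.py <<'E'
def sync():
    from rig import sensors
    s=sensors.sense(); json.dump(dict(p=list(map(float,s['eef_pos'])),q=Ro.from_euler('xyz',s['tcp_rot']).as_quat().tolist()),open('cmd.json','w'))
E
python3 - <<'E'
from h import *
sync(); print(rel([504,228,215],down(36.5)))
E
```

```text
[0.0005, 0.0003, -0.8833, 0.3808, 0.0272, 0.0164]
```

In the tool's units: 0.381 m is 0.635, 0.345 m is 0.575, -0.883 rad is -0.2811.

Emit:
move_arm:
  motion:
    - [0, 0, -0.0382, 0.0833, 0.0067, 0.0033, 0.085]
    - [0, 0, -0.0796, 0.1833, 0.0133, 0.0083, 0.085]
    - [0, 0, -0.121, 0.2833, 0.02, 0.0133, 0.085]
    - [0, 0, -0.1655, 0.3833, 0.0267, 0.0183, 0.085]
    - [0, 0, -0.2101, 0.4833, 0.0333, 0.0217, 0.085]
    - [0, 0, -0.2546, 0.575, 0.0417, 0.025, 0.085]
    - [0, 0, -0.2811, 0.635, 0.045, 0.0267, 0.085]
    - [0, 0, -0.2811, 0.635, 0.045, 0.0267, 0.085]

```text
clock: 2.1
eef_pos: [503.6, 228.4, 214.7]
tcp_rot: [-3.141, -0.0, 2.211]
contact_force: [-0.7, -0.3, -0.0]
opening: 0.993
grasp_force: 0.0
```

```bash
python3 - <<'E'
from h import *
from rig import *
apply([0,0,-0.883,0.381,0.027,0.016]); state()
T=camera_params('wrist'); p,d=grab_frame('wrist'); np.savez('w1.npz',p=p,d=d,**T); cv2.imwrite('pics/w1.png',p[:,:,::-1])
z=load('w1.npz'); P=cloud(z); Z=P[...,2]
m=(Z>118)&(Z<134)&(np.hypot(P[...,0]-504,P[...,1]-228)<40); print('handle top',m.sum(),cv2.minAreaRect(P[m][:,:2].astype(np.float32)) if m.sum()>5 else '', P[m].mean(0)if m.sum() else '')
m=(Z>36)&(Z<48)&(P[...,0]>550); print(m.sum()); 
if m.sum()>50: print(cv2.minAreaRect(P[m][:,:2].astype(np.float32)))
E
```

```text
t 2.1 pos [503.6 228.4 214.7] cmd [503.8 228.2 215.4] rotdiff deg [ 0.04  0.05 -0.2 ] q [ 0.42  0.26  1.81  0.    1.08 -0.22] F [-0.7 -0.3 -0. ] op 0.993 g 0.0
handle top 385 ((503.07305908203125, 228.06597900390625), (13.840438842773438, 22.538854598999023), 39.41841125488281) [502.16367596 229.13165119 125.18113415]
3193
((725.611083984375, 216.1045379638672), (327.2960510253906, 207.42750549316406), 3.6304168701171875)
```

View pics/w1.png

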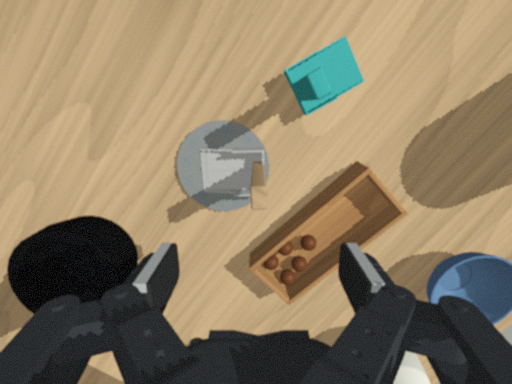

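The wrist view shows the bamboo handle at (258,185), on the scoop at (225,170). The turquoise look-alike (325,75), tray (330,235), nuts (285,260) and near mortar (70,265) are all clear of the fingers' path, so I'm descending.

```bash
python3 - <<'E'
from h import *
print(rel([503.4,228,82],down(38)))
E
```

```text
[0.0003, 0.0004, -0.0265, 0.0001, -0.0005, 0.1334]
```

```bash
python3 - <<'E'
from h import *
z=load('top0.npz');P=cloud(z);Z=P[...,2]
m=(Z>60)&(Z<200)&(P[...,0]>430)&(P[...,0]<560)&(P[...,1]>245)&(P[...,1]<400); print(m.sum(),P[m].min(0),P[m].max(0),P[m].mean(0))
E
```

```text
147 [474.90155378 323.60973963  61.67080468] [498.36678598 342.56108007 124.79729248] [486.10368671 330.37343403 102.48143899]
```

In the tool's units: 0.133 m is 0.2217, 0.115 m is 0.1917, -0.026 rad is -0.0083.

Emit:
move_arm:
  motion:
    - [0, 0, -0.0083, 0, 0, 0, 0.045]
    - [0, 0, -0.0083, 0, 0, 0.0333, 0.045]
    - [0, 0, -0.0083, 0, 0, 0.075, 0.045]
    - [0, 0, -0.0083, 0, 0, 0.1167, 0.045]
    - [0, 0, -0.0083, 0, -0.0008, 0.1583, 0.045]
    - [0, 0, -0.0083, 0, -0.0008, 0.1917, 0.045]
    - [0, 0, -0.0083, 0, -0.0008, 0.2217, 0.045]
    - [0, 0, -0.0083, 0, -0.0008, 0.2217, 0.045]

```text
clock: 3.15
eef_pos: [502.1, 225.1, 81.3]
tcp_rot: [-3.139, -0.001, 2.233]
contact_force: [-0.0, 0.0, -0.2]
opening: 0.524
grasp_force: 0.0
```

Emit:
move_arm:
  motion:
    - [0, 0, 0, 0, 0, 0, 0.03]
    - [0, 0, 0, 0, 0, 0, 0.005]
    - [0, 0, 0, 0, 0, 0, 0.005]
    - [0, 0, 0, 0, 0, 0, 0.005]
    - [0, 0, 0, 0, 0, 0, 0.005]
  grip_force: 80

```text
clock: 3.78
eef_pos: [503.8, 226.5, 83.0]
tcp_rot: [3.14, 0.0, 2.234]
contact_force: [1.2, 1.1, 5.5]
opening: 0.149
grasp_force: 79.8
```

```bash
python3 - <<'E'
from h import *
apply([0,0,-0.026,0,-0.0005,0.133]); s=state(); print(Ro.from_euler('xyz',s['tcp_rot']).as_matrix().round(3))
E
```

```text
t 3.77 pos [503.8 226.5  83. ] cmd [503.5 227.9  82.4] rotdiff deg [-0.08  0.   -0.02] q [ 0.42  0.43  1.91 -0.    0.8  -0.24] F [1.2 1.1 5.5] op 0.149 g 79.8
[[-0.616  0.788  0.002]
 [ 0.788  0.616  0.001]
 [-0.     0.002 -1.   ]]
```

```bash
python3 - <<'E'
from h import *
for f in ('w1.npz','top0.npz'):
    z=load(f);P=cloud(z);Z=P[...,2]
    m=(Z>37)&(Z<47)&(P[...,0]>555)&(P[...,0]<695)&(P[...,1]>95)&(P[...,1]<325)
    m=cv2.morphologyEx(m.astype(np.uint8),cv2.MORPH_OPEN,np.ones((2,2)))>0
    print(f,m.sum(),cv2.minAreaRect(P[m][:,:2].astype(np.float32)),np.median(Z[m]))
A=np.radians(-9.6);ty=np.array([-np.sin(A),np.cos(A)]);c=np.array([624.3,210.3]);print('tray y',ty)
for yy in (80,-15): print(yy,(c+yy*ty).round(1))
print(rel([503.5,227.9,225],down(38)), rel([*(c+80*ty),225],down(80.4)))
E
```

```text
w1.npz 2144 ((570.0042114257812, 211.02828979492188), (221.9591827392578, 249.34739685058594), 80.77264404296875) 41.44886959370572
top0.npz 523 ((589.1945190429688, 125.6888198852539), (380.08709716796875, 116.76567077636719), 68.67244720458984) 41.20178870784139
tray y [0.16676875 0.98599604]
80 [637.6 289.2]
-15 [621.8 195.5]
[0.0003, 0.0005, -0.0005, -0.0001, 0.0, -0.1426] [0.0001, 0.0005, -0.7405, -0.0343, 0.1435, -0.1426]
```

In the tool's units: -0.142 m is -0.2367, -0.13 m is -0.2167.

Emit:
move_arm:
  motion:
    - [0, 0, 0, 0, 0, -0.0167, 0.005]
    - [0, 0, 0, 0, 0, -0.05, 0.005]
    - [0, 0, 0, 0, 0, -0.0917, 0.005]
    - [0, 0, 0, 0, 0, -0.1333, 0.005]
    - [0, 0, 0, 0, 0, -0.175, 0.005]
    - [0, 0, 0, 0, 0, -0.2167, 0.005]
    - [0, 0, 0, 0, 0, -0.2367, 0.005]
    - [0, 0, 0, 0, 0, -0.2367, 0.005]

```text
clock: 4.78
eef_pos: [503.1, 226.2, 224.8]
tcp_rot: [3.141, 0.0, 2.234]
contact_force: [-0.3, -0.3, -1.7]
opening: 0.156
grasp_force: 78.7
```

```bash
python3 - <<'E'
from h import *
apply([0,0,0,0,0,-0.142]); state()
z=load('w1.npz');P=cloud(z);Z=P[...,2]
m=(Z>37)&(Z<47)&(P[...,0]>555)&(P[...,0]<695)&(P[...,1]>95)&(P[...,1]<325)
n,l,st,ce=cv2.connectedComponentsWithStats(m.astype(np.uint8),connectivity=8)
for i in np.argsort(-st[1:,4])[:3]+1: print(st[i,4],cv2.minAreaRect(P[l==i][:,:2].astype(np.float32)))
print(rel([637.6,289.2,225],down(80.4)))
E
```

```text
t 4.78 pos [503.1 226.2 224.8] cmd [503.4 227.9 224.4] rotdiff deg [-0.04  0.01 -0.02] q [ 0.42  0.25  1.8   0.    1.1  -0.24] F [-0.3 -0.3 -1.7] op 0.156 g 78.7
2152 ((622.8588256835938, 209.52476501464844), (195.83152770996094, 80.69841766357422), 80.38446807861328)
[0.0001, 0.0005, -0.7405, -0.0343, 0.1434, -0.0006]
```

```bash
python3 - <<'E'
from h import *
sync(); print(rel([636.9,288.8,225],down(80.4)))
E
```

```text
[0.0008, 0.0005, -0.7402, -0.033, 0.144, -0.0001]
```

In the tool's units: 0.144 m is 0.24, -0.033 m is -0.055, -0.25 rad is -0.0796.

Emit:
move_arm:
  motion:
    - [0, 0, -0.0318, -0.0083, 0.0333, 0, 0.005]
    - [0, 0, -0.0796, -0.0183, 0.0833, 0, 0.005]
    - [0, 0, -0.1273, -0.03, 0.1333, 0, 0.005]
    - [0, 0, -0.1751, -0.0417, 0.1833, 0, 0.005]
    - [0, 0, -0.2165, -0.05, 0.225, 0, 0.005]
    - [0, 0, -0.2355, -0.055, 0.24, 0, 0.005]
    - [0, 0, -0.2355, -0.055, 0.24, 0, 0.005]
    - [0, 0, -0.2355, -0.055, 0.24, 0, 0.005]

```text
clock: 5.78
eef_pos: [635.9, 288.3, 223.2]
tcp_rot: [-3.141, -0.002, 2.972]
contact_force: [-0.5, 0.0, -1.7]
opening: 0.155
grasp_force: 78.7
```

```bash
python3 - <<'E'
from h import *
from rig import *
apply([0,0,-.74,-.033,.144,0]); state(); T=camera_params('top'); p,d=grab_frame('top'); np.savez('top1.npz',p=p,d=d,**T)
cv2.imwrite('pics/top1.png',cv2.resize(p[90:210,90:250,::-1],(800,600),interpolation=cv2.INTER_CUBIC))
p,d=grab_frame('wrist'); np.savez('w2.npz',p=p,d=d,**camera_params('wrist'))
cv2.imwrite('pics/w2.png',p[:,:,::-1])
sync(); print(rel([636.9,288.8,87],down(80.4)))
E
```

```text
t 5.78 pos [635.9 288.3 223.2] cmd [636.9 288.8 224.9] rotdiff deg [0.09 0.14 0.08] q [ 0.42  0.47  1.47  0.    1.2  -0.98] F [-0.5  0.  -1.7] op 0.155 g 78.7
[-0.0004, -0.0007, -0.0012, -0.0008, 0.0006, 0.137]
```

View pics/w2.png

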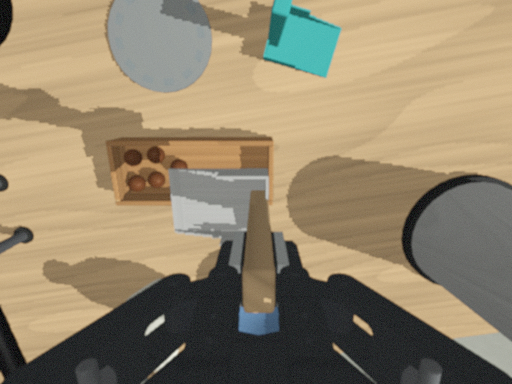

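The wrist view shows the held scoop, nose left at (172,200), squarely aligned over the tray's empty right half. The nuts are at (133,157)–(178,166) and the tray spans (108,140)–(272,205).

In the tool's units: 0.136 m is 0.2267, 0.13 m is 0.2167, -0.001 rad is -0.0003.

Emit:
move_arm:
  motion:
    - [0, 0, -0.0003, -0.0017, 0.0017, 0.0333, 0.005]
    - [0, 0, -0.0003, -0.0017, 0.0017, 0.075, 0.005]
    - [0, 0, -0.0003, -0.0017, 0.0017, 0.1167, 0.005]
    - [0, 0, -0.0003, -0.0017, 0.0017, 0.1583, 0.005]
    - [0, 0, -0.0003, -0.0017, 0.0017, 0.1917, 0.005]
    - [0, 0, -0.0003, -0.0017, 0.0017, 0.2167, 0.005]
    - [0, 0, -0.0003, -0.0017, 0.0017, 0.2267, 0.005]
    - [0, 0, -0.0003, -0.0017, 0.0017, 0.2267, 0.005]

```text
clock: 6.88
eef_pos: [638.0, 289.6, 88.2]
tcp_rot: [-3.142, -0.0, 2.975]
contact_force: [-0.4, -0.5, -0.2]
opening: 0.152
grasp_force: 78.9
```

```bash
python3 - <<'E'
from h import *
state(); sync(); print(rel([636.9,288.8,85],down(80.4)))
E
```

```text
t 6.88 pos [638.  289.6  88.2] cmd [636.1 288.4 224. ] rotdiff deg [-0.02 -0.04 -0.11] q [ 0.42  0.61  1.56 -0.    0.97 -0.98] F [-0.4 -0.5 -0.2] op 0.152 g 78.9
[-0.0, -0.0, 0.0007, 0.001, -0.0009, 0.0032]
```

In the tool's units: 0.004 m is 0.0067, -0.001 m is -0.0017.

Emit:
move_arm:
  motion:
    - [0, 0, 0, 0.0017, -0.0017, 0.0017, 0.005]
    - [0, 0, 0, 0.0017, -0.0017, 0.0033, 0.005]
    - [0, 0, 0, 0.0017, -0.0017, 0.005, 0.005]
    - [0, 0, 0, 0.0017, -0.0017, 0.0067, 0.005]

```text
clock: 7.38
eef_pos: [637.0, 288.9, 85.0]
tcp_rot: [3.141, 0.001, 2.975]
contact_force: [-3.0, -0.5, 9.8]
opening: 0.152
grasp_force: 80.2
```

In the tool's units: -0.066 m is -0.11, -0.059 m is -0.0983.

Emit:
move_arm:
  motion:
    - [0, 0, 0, 0, -0.0083, -0.0007, 0.005]
    - [0, 0, 0, 0, -0.0233, -0.0007, 0.005]
    - [0, 0, 0, 0, -0.04, -0.0007, 0.005]
    - [0, 0, 0, 0, -0.0567, -0.0007, 0.005]
    - [0, 0, 0, 0, -0.0717, -0.0007, 0.005]
    - [0, 0, 0, 0, -0.085, -0.0007, 0.005]
    - [0, 0, 0, 0, -0.0983, -0.0007, 0.005]
    - [0, 0, 0, 0, -0.11, -0.0007, 0.005]

```text
clock: 8.38
eef_pos: [626.1, 223.3, 85.1]
tcp_rot: [3.141, 0.001, 2.975]
contact_force: [1.8, 5.8, 6.7]
opening: 0.156
grasp_force: 79.7
```

```bash
python3 - <<'E'
from h import *
from rig import *
s=state(); c=np.array([623.6,209.9]);A=np.radians(-9.6);d=s['eef_pos'][:2]-c
print('tray x,y of handle',d@[np.cos(A),np.sin(A)],d@[-np.sin(A),np.cos(A)])
p,d=grab_frame('scene'); np.savez('s1.npz',p=p,d=d,**camera_params('scene'))
p2,d=grab_frame('top'); np.savez('top2.npz',p=p2,d=d,**camera_params('top'))
a=cv2.resize(p[180:250,280:400,::-1],(480,280),interpolation=cv2.INTER_CUBIC); b=cv2.resize(p2[125:195,110:230,::-1],(480,280),interpolation=cv2.INTER_CUBIC)
cv2.imwrite('pics/c2.png',np.vstack([a,b]))
E
```

```text
t 8.38 pos [626.1 223.3  85.1] cmd [638.  289.6  88.2] rotdiff deg [-0.05 -0.05  0.02] q [ 0.34  0.57  1.65  0.    0.92 -1.06] F [1.8 5.8 6.7] op 0.156 g 79.7
tray x,y of handle 0.25922297487497303 13.663872995726352
```

View pics/c2.png

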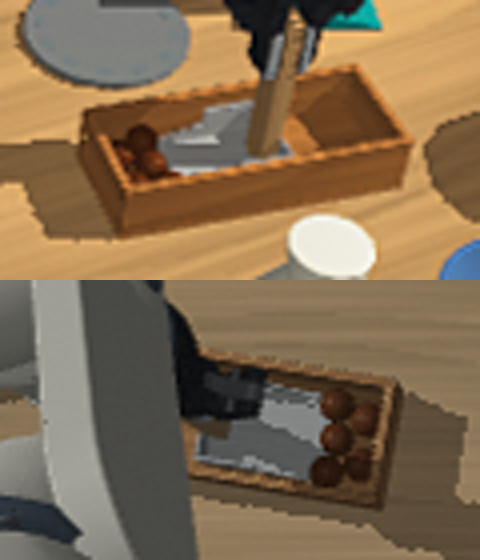

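The upper crop shows all nuts ahead of the nose at (140,150). The lower one shows three abreast at (337,405), (337,435) and (328,470), with two more at the end wall, (363,418) and (358,463). I'll keep pushing slowly.

In the tool's units: -0.021 m is -0.035, -0.018 m is -0.03.

Emit:
move_arm:
  motion:
    - [0, 0, 0, 0, -0.005, 0, 0.005]
    - [0, 0, 0, 0, -0.01, 0, 0.005]
    - [0, 0, 0, 0, -0.015, 0, 0.005]
    - [0, 0, 0, 0, -0.02, 0, 0.005]
    - [0, 0, 0, 0, -0.025, 0, 0.005]
    - [0, 0, 0, 0, -0.03, 0, 0.005]
    - [0, 0, 0, 0, -0.035, 0, 0.005]

```text
clock: 9.35
eef_pos: [622.8, 203.1, 85.1]
tcp_rot: [3.141, 0.001, 2.975]
contact_force: [0.9, 4.1, 4.6]
opening: 0.153
grasp_force: 79.6
```

In the tool's units: -0.0095 m is -0.0158, -0.008 m is -0.0133.

Emit:
move_arm:
  motion:
    - [0, 0, 0, 0, -0.0033, 0, 0.005]
    - [0, 0, 0, 0, -0.0067, 0, 0.005]
    - [0, 0, 0, 0, -0.01, 0, 0.005]
    - [0, 0, 0, 0, -0.0133, 0, 0.005]
    - [0, 0, 0, 0, -0.0158, 0, 0.005]
    - [0, 0, 0, 0, -0.0158, 0, 0.005]

```text
clock: 10.1
eef_pos: [621.1, 193.6, 85.1]
tcp_rot: [3.141, 0.001, 2.975]
contact_force: [0.9, 3.2, 4.8]
opening: 0.156
grasp_force: 79.8
```

```bash
python3 - <<'E'
from h import *
from rig import *
s=state(); c=np.array([623.6,209.9]);A=np.radians(-9.6);d=s['eef_pos'][:2]-c
print('tray x,y of handle',d@[np.cos(A),np.sin(A)],d@[-np.sin(A),np.cos(A)])
p,d=grab_frame('scene'); np.savez('s2.npz',p=p,d=d,**camera_params('scene'))
p2,d=grab_frame('top'); np.savez('top3.npz',p=p2,d=d,**camera_params('top'))
a=cv2.resize(p[180:250,280:400,::-1],(480,280),interpolation=cv2.INTER_CUBIC); b=cv2.resize(p2[125:195,110:230,::-1],(480,280),interpolation=cv2.INTER_CUBIC)
cv2.imwrite('pics/c3.png',np.vstack([a,b]))
E
```

```text
t 10.1 pos [621.1 193.6  85.1] cmd [638.  289.6  88.2] rotdiff deg [-0.04 -0.05  0.01] q [ 0.3   0.55  1.68  0.    0.91 -1.1 ] F [0.9 3.2 4.8] op 0.156 g 79.8
tray x,y of handle 0.26699095127908823 -16.495266540999246
```

View pics/c3.png

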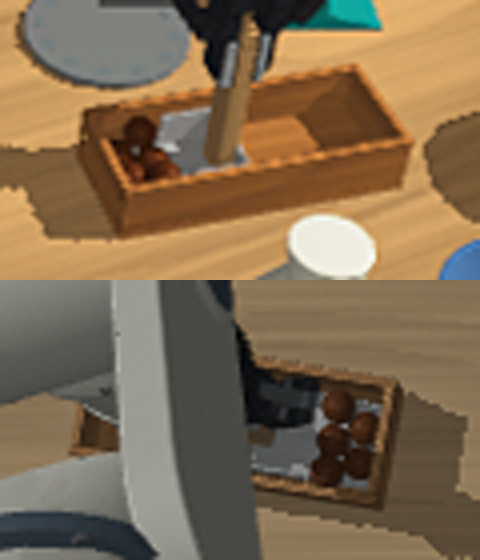

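The crops show all five nuts lying over the scoop floor at (337,405), (362,428), (335,438), (357,463) and (328,468), with the nose at the end wall. Next I tilt the nose up about the rear edge.

In the tool's units: 0.03 m is 0.05, 0.0275 m is 0.0458, 0.419 rad is 0.1334.

Emit:
move_arm:
  motion:
    - [0.0166, 0, 0, 0, 0.005, -0.0008, 0.005]
    - [0.0334, 0, 0, 0, 0.0108, -0.0017, 0.005]
    - [0.0557, 0, 0, 0, 0.0192, -0.0017, 0.005]
    - [0.0777, 0, 0, 0, 0.0283, -0.0008, 0.005]
    - [0.0999, 0, 0, 0, 0.0367, 0.0008, 0.005]
    - [0.1222, 0, 0, 0, 0.0458, 0.0033, 0.005]
    - [0.1334, 0, 0, 0, 0.05, 0.0042, 0.005]
    - [0.1334, 0, 0, 0, 0.05, 0.0042, 0.005]

```text
clock: 11.2
eef_pos: [625.2, 223.0, 81.3]
tcp_rot: [-2.722, -0.001, 2.975]
contact_force: [0.2, -0.8, -1.4]
opening: 0.154
grasp_force: 78.8
```

```bash
python3 - <<'E'
from h import *
from rig import *
s=state()
p,d=grab_frame('scene'); np.savez('s3.npz',p=p,d=d,**camera_params('scene'))
p2,d=grab_frame('top'); np.savez('top4.npz',p=p2,d=d,**camera_params('top'))
a=cv2.resize(p[180:250,280:400,::-1],(480,280),interpolation=cv2.INTER_CUBIC); b=cv2.resize(p2[125:195,110:230,::-1],(480,280),interpolation=cv2.INTER_CUBIC)
cv2.imwrite('pics/c4.png',np.vstack([a,b]))
E
```

```text
t 11.2 pos [625.2 223.   81.3] cmd [638.  289.6  88.2] rotdiff deg [24.05  0.07 -0.05] q [ 0.51  0.71  1.47 -0.34  1.25 -0.74] F [ 0.2 -0.8 -1.4] op 0.154 g 78.8
```

View pics/c4.png

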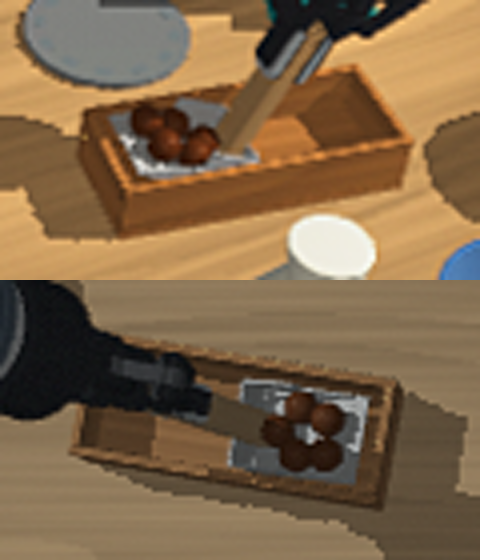

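Both crops show all five nuts well inside the scoop at (300,405), (327,418), (280,430), (297,455) and (327,455), none outside it. I'm lifting.

```bash
cat >> h.py <<'E'
def scoop_pose(nose,ang,pitch_up):  # TCP pose for scoop nose-edge at nose, nose heading ang deg, nose up deg
    Rs=Ro.from_euler('z',ang,degrees=True)*Ro.from_euler('y',-pitch_up,degrees=True)
    X,Y,Z=Rs.as_matrix().T
    return np.array(nose)+Rs.apply([-73,0,77]), Ro.from_matrix(np.c_[-Y,-X,-Z])
E
python3 - <<'E'
from h import *
sync(); p,R=getcmd()
print(rel(p+[0,0,185],R))
p0,R0=scoop_pose([645.7,-131,205],-99.6,24); print(p0,R0.as_euler('xyz'),R.as_euler('xyz'),rel(p0,R0))
n=p-R.apply([0,73,-77]);print('nose now', p+ (R*Ro.identity()).apply([0,-73,77]))
E
```

```text
[0.0, 0.0, 0.0, 0.0001, -0.0752, -0.169]
[662.0445946  -34.36495403 245.65122529] [-2.72271363e+00  2.22044605e-16  2.97404105e+00] [-2.72325963e+00 -8.05772128e-04  2.97456178e+00] [0.0005, -0.0005, 0.0008, -0.0787, -0.2926, -0.0493]
nose now [609.09943347 126.07408246  41.11800459]
```

In the tool's units: -0.169 m is -0.2817, -0.0752 m is -0.1253.

Emit:
move_arm:
  motion:
    - [0, 0, 0, 0, -0.0067, -0.015, 0.005]
    - [0, 0, 0, 0, -0.0217, -0.0483, 0.005]
    - [0, 0, 0, 0, -0.0417, -0.0933, 0.005]
    - [0, 0, 0, 0, -0.0633, -0.1417, 0.005]
    - [0, 0, 0, 0, -0.085, -0.1917, 0.005]
    - [0, 0, 0, 0, -0.1067, -0.24, 0.005]
    - [0, 0, 0, 0, -0.12, -0.27, 0.005]
    - [0, 0, 0, 0, -0.1253, -0.2817, 0.005]

```text
clock: 12.3
eef_pos: [626.1, 223.2, 269.2]
tcp_rot: [-2.724, 0.002, 2.975]
contact_force: [-0.6, -0.1, -1.7]
opening: 0.156
grasp_force: 78.8
```

```bash
python3 - <<'E'
from h import *
state();sync(); 
p0,R0=scoop_pose([645.7,-131,215],-99.6,24);r=np.array(rel(p0,R0));print(r)
p,R=getcmd();print('nose',p+R.apply([0,-73,77]))
for f in (.03,.1,.2,.31,.43,.55,.67): print((r*f).round(4).tolist())
E
```

```text
t 12.3 pos [626.1 223.2 269.2] cmd [625.4 222.7  81.8] rotdiff deg [-0.06 -0.14  0.06] q [ 0.51  0.53  1.34 -0.32  1.54 -0.84] F [-0.6 -0.1 -1.7] op 0.156 g 78.8
[ 1.500e-03  1.900e-03 -2.000e-04 -7.820e-02 -2.212e-01  1.130e-01]
nose [609.88475942 126.65142712 228.36381496]
[0.0, 0.0001, -0.0, -0.0023, -0.0066, 0.0034]
[0.0002, 0.0002, -0.0, -0.0078, -0.0221, 0.0113]
[0.0003, 0.0004, -0.0, -0.0156, -0.0442, 0.0226]
[0.0005, 0.0006, -0.0001, -0.0242, -0.0686, 0.035]
[0.0006, 0.0008, -0.0001, -0.0336, -0.0951, 0.0486]
[0.0008, 0.001, -0.0001, -0.043, -0.1217, 0.0622]
[0.001, 0.0013, -0.0001, -0.0524, -0.1482, 0.0757]
```

Emit:
move_arm:
  motion:
    - [0, 0, 0, -0.0033, -0.0117, 0.0058, 0.005]
    - [0, 0, 0, -0.0133, -0.0367, 0.0183, 0.005]
    - [0, 0, 0, -0.0267, -0.075, 0.0383, 0.005]
    - [0, 0, 0, -0.0417, -0.1167, 0.06, 0.005]
    - [0, 0, 0, -0.0567, -0.16, 0.0817, 0.005]
    - [0, 0, 0, -0.0717, -0.2033, 0.1033, 0.005]
    - [0, 0, 0, -0.0867, -0.2433, 0.125, 0.005]
    - [0, 0, 0, -0.0967, -0.2717, 0.1383, 0.005]

```text
clock: 13.3
eef_pos: [652.2, 30.5, 257.0]
tcp_rot: [-2.722, -0.001, 2.973]
contact_force: [0.3, -0.4, -0.9]
opening: 0.152
grasp_force: 78.8
```

```bash
python3 - <<'E'
from h import *
state();sync(); 
p0,R0=scoop_pose([645.7,-131,205],-99.6,24);r=np.array(rel(p0,R0));print(r)
E
```

```text
t 13.3 pos [652.2  30.5 257. ] cmd [626.1 223.2 269.2] rotdiff deg [0.14 0.2  0.01] q [ 0.24  0.47  1.47 -0.39  1.4  -1.06] F [ 0.3 -0.4 -0.9] op 0.152 g 78.8
[-0.001  -0.0015 -0.0004 -0.0206 -0.0522  0.0357]
```

In the tool's units: -0.0522 m is -0.087, 0.0357 m is 0.0595.

Emit:
move_arm:
  motion:
    - [0, 0, 0, -0.0083, -0.0217, 0.015, 0.005]
    - [0, 0, 0, -0.0167, -0.045, 0.03, 0.005]
    - [0, 0, 0, -0.025, -0.065, 0.045, 0.005]
    - [0, 0, 0, -0.0317, -0.08, 0.055, 0.005]
    - [0, 0, 0, -0.0343, -0.087, 0.0595, 0.005]
    - [0, 0, 0, -0.0343, -0.087, 0.0595, 0.005]

```text
clock: 14.05
eef_pos: [662.6, -31.4, 246.2]
tcp_rot: [-2.723, -0.0, 2.975]
contact_force: [-0.8, 0.4, -1.4]
opening: 0.155
grasp_force: 78.8
```

```bash
python3 - <<'E'
from h import *
from rig import *
state();sync()
p,R=getcmd();print('nose',p+R.apply([0,-73,77]))
for th,z in ((16,203),(8,200),(0,197),(-8,194),(-16,192),(-24,190),(-32,190),(-40,190)):
    p0,R0=scoop_pose([645.2,-133,z],-99.6,th);print(th,rel(p0,R0))
p,d=grab_frame('scene'); np.savez('s4.npz',p=p,d=d,**camera_params('scene'))
p2,d=grab_frame('top'); np.savez('top5.npz',p=p2,d=d,**camera_params('top'))
a=cv2.resize(p[130:270,150:350,::-1],(420,294),interpolation=cv2.INTER_CUBIC); b=cv2.resize(p2[80:220,220:420,::-1],(420,294),interpolation=cv2.INTER_CUBIC)
cv2.imwrite('pics/c5.png',np.vstack([a,b]))
E
```

```text
t 14.05 pos [662.6 -31.4 246.2] cmd [652.2  30.5 257. ] rotdiff deg [-0.06 -0.09 -0.05] q [ 0.15  0.47  1.49 -0.41  1.34 -1.13] F [-0.8  0.4 -1.4] op 0.155 g 78.8
nose [ 646.29503467 -128.0519011   205.55668134]
16 [-0.1396, 0.0001, 0.0005, 0.0002, -0.015, -0.005]
8 [-0.2792, 0.0, 0.0005, 0.0002, -0.0264, -0.01]
0 [-0.4189, -0.0, 0.0005, 0.0002, -0.0388, -0.0132]
-8 [-0.5585, -0.0, 0.0005, 0.0002, -0.0518, -0.0144]
-16 [-0.6981, -0.0001, 0.0005, 0.0002, -0.0657, -0.0145]
-24 [-0.8377, -0.0001, 0.0005, 0.0002, -0.0797, -0.0125]
-32 [-0.9774, -0.0001, 0.0005, 0.0003, -0.0943, -0.0103]
-40 [-1.117, -0.0002, 0.0005, 0.0003, -0.1085, -0.0061]
```

View pics/c5.png

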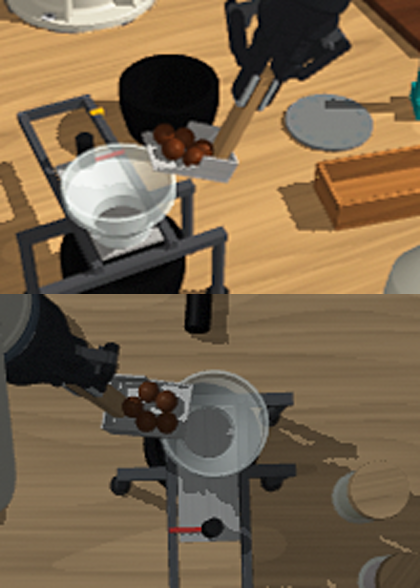

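Both crops show all five nuts aboard: scene (170–205,130–155), top (132–168,390–422). The nose is over the hopper's near half, whose centre is at (213,422). I'll shift it slightly toward −x and −y and tip slowly.

```bash
python3 - <<'E'
from h import *
for th,z in ((16,203),(9,201),(3,199),(-2,197),(-6,195),(-10,193),(-14,192),(-18,191)):
    p0,R0=scoop_pose([641,-138,z],-99.6,th);print(th,np.round(rel(p0,R0),3).tolist())
E
```

```text
16 [-0.14, 0.0, 0.0, 0.004, -0.02, -0.003]
9 [-0.262, 0.0, 0.0, 0.004, -0.03, -0.008]
3 [-0.366, 0.0, 0.0, 0.004, -0.04, -0.011]
-2 [-0.454, -0.0, 0.0, 0.004, -0.047, -0.012]
-6 [-0.524, -0.0, 0.0, 0.004, -0.054, -0.012]
-10 [-0.593, -0.0, 0.0, 0.004, -0.06, -0.012]
-14 [-0.663, -0.0, 0.0, 0.004, -0.067, -0.012]
-18 [-0.733, -0.0, 0.0, 0.004, -0.074, -0.011]
```

In the tool's units: -0.074 m is -0.1233, -0.067 m is -0.1117, -0.733 rad is -0.2333.

Emit:
move_arm:
  motion:
    - [-0.0446, 0, 0, 0.0067, -0.0333, -0.005, 0.005]
    - [-0.0834, 0, 0, 0.0067, -0.05, -0.0133, 0.005]
    - [-0.1165, 0, 0, 0.0067, -0.0667, -0.0183, 0.005]
    - [-0.1445, 0, 0, 0.0067, -0.0783, -0.02, 0.005]
    - [-0.1668, 0, 0, 0.0067, -0.09, -0.02, 0.005]
    - [-0.1888, 0, 0, 0.0067, -0.1, -0.02, 0.005]
    - [-0.211, 0, 0, 0.0067, -0.1117, -0.02, 0.005]
    - [-0.2333, 0, 0, 0.0067, -0.1233, -0.0183, 0.005]

```text
clock: 15.15
eef_pos: [648.3, -92.7, 287.0]
tcp_rot: [2.826, 0.001, 2.976]
contact_force: [-0.2, -0.3, -1.5]
opening: 0.153
grasp_force: 78.9
```

```bash
python3 - <<'E'
from h import *
state();sync()
p,R=getcmd();n=p+R.apply([0,-73,77]);print('nose',n)
for th in (-24,-30,-36,-42):
    p0,R0=scoop_pose([641,-138,193],-99.6,th);print(th,np.round(rel(p0,R0),3).tolist())
E
```

```text
t 15.15 pos [648.3 -92.7 287. ] cmd [662.6 -31.4 246.2] rotdiff deg [-42.09  -0.05  -0.07] q [-0.31  0.38  1.51  0.32  1.31 -1.8 ] F [-0.2 -0.3 -1.5] op 0.153 g 78.9
nose [ 640.82340328 -137.59096372  191.09446254]
-24 [-0.103, 0.0, 0.002, -0.0, -0.008, -0.009]
-30 [-0.208, -0.0, 0.002, -0.0, -0.017, -0.015]
-36 [-0.312, -0.0, 0.002, -0.0, -0.027, -0.021]
-42 [-0.417, -0.0, 0.002, -0.0, -0.037, -0.025]
```

In the tool's units: -0.037 m is -0.0617, -0.027 m is -0.045, -0.417 rad is -0.1327.

Emit:
move_arm:
  motion:
    - [0, 0, 0, 0, 0, 0, 0.005]
    - [-0.0328, 0, 0, 0, -0.0133, -0.015, 0.005]
    - [-0.0662, 0, 0, 0, -0.0283, -0.025, 0.005]
    - [-0.0993, 0, 0, 0, -0.045, -0.035, 0.005]
    - [-0.1327, 0, 0, 0, -0.0617, -0.0417, 0.005]
    - [-0.1327, 0, 0, 0, -0.0617, -0.0417, 0.005]
    - [-0.1327, 0, 0, 0, -0.0617, -0.0417, 0.005]
    - [-0.1327, 0, 0, 0, -0.0617, -0.0417, 0.005]

```text
clock: 16.15
eef_pos: [641.4, -134.0, 299.5]
tcp_rot: [2.412, 0.001, 2.977]
contact_force: [-0.4, 0.1, -1.5]
opening: 0.154
grasp_force: 78.9
```

```bash
python3 - <<'E'
from h import *
from rig import *
state();sync()
p,d=grab_frame('scene'); np.savez('s5.npz',p=p,d=d,**camera_params('scene'))
p2,d=grab_frame('top'); np.savez('top6.npz',p=p2,d=d,**camera_params('top'))
a=cv2.resize(p[130:270,150:350,::-1],(420,294),interpolation=cv2.INTER_CUBIC); b=cv2.resize(p2[80:220,220:420,::-1],(420,294),interpolation=cv2.INTER_CUBIC)
cv2.imwrite('pics/c6.png',np.vstack([a,b]))
# return plan: nose up to level, raised
q,R=scoop_pose([641,-100,235],-99.6,0);print(np.round(rel(q,R),3).tolist())
E
```

```text
t 16.15 pos [ 641.4 -134.   299.5] cmd [648.3 -92.7 287. ] rotdiff deg [-2.369e+01  2.000e-02 -4.000e-02] q [-0.54  0.49  1.47  0.67  1.51 -2.1 ] F [-0.4  0.1 -1.5] op 0.154 g 78.9
[0.729, -0.0, 0.003, 0.006, 0.088, 0.062]
```

View pics/c6.png

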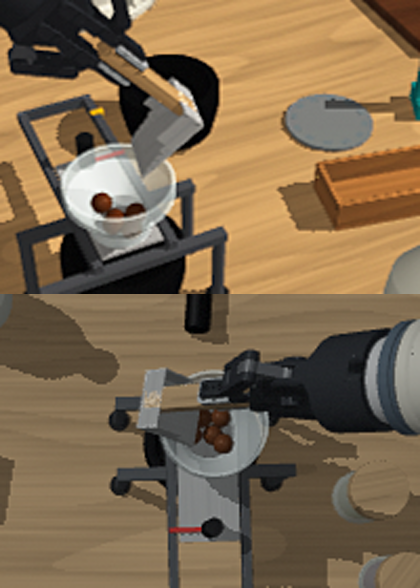

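The top crop shows nuts inside the hopper at (218,418), (205,433) and (220,442), and the scene crop shows the scoop empty. I've used all my picture views, so from here I check numerically.

In the tool's units: 0.088 m is 0.1467, 0.081 m is 0.135, 0.729 rad is 0.232.

Emit:
move_arm:
  motion:
    - [0.0286, 0, 0, 0.0017, 0.0133, -0.0083, 0.005]
    - [0.0637, 0, 0, 0.0033, 0.0333, 0, 0.005]
    - [0.1019, 0, 0, 0.005, 0.0617, 0.0167, 0.005]
    - [0.1401, 0, 0, 0.0067, 0.0883, 0.0367, 0.005]
    - [0.1783, 0, 0.0003, 0.0083, 0.1133, 0.0617, 0.005]
    - [0.2133, 0, 0.0006, 0.01, 0.135, 0.0883, 0.005]
    - [0.232, 0, 0.001, 0.01, 0.1467, 0.1033, 0.005]
    - [0.232, 0, 0.001, 0.01, 0.1467, 0.1033, 0.005]

```text
clock: 17.25
eef_pos: [652.9, -26.3, 311.7]
tcp_rot: [3.139, -0.001, 2.976]
contact_force: [0.2, -0.0, -0.5]
opening: 0.15
grasp_force: 78.9
```

```bash
python3 - <<'E'
from h import *
state();sync()
z=load('top0.npz');print('trivet',onplane(z,np.array([358,438])/4.286+[90,120]-.5,6), onplane(load('top5.npz'),[222,100],6)*0)
P=cloud(load('w2.npz'));Z=P[...,2];m=(Z>2)&(Z<10)&(np.hypot(P[...,0]-475,P[...,1]-208)<75)
im=load('w2.npz')['p'].astype(int);g=m&(abs(im[...,0]-im[...,2])<25)
q=P[g][:,:2].astype(np.float32);print('trivet w2',g.sum(),cv2.minEnclosingCircle(q),q.mean(0))
print(rel([503.8,226.5,230],down(38)))
E
```

```text
t 17.25 pos [652.9 -26.3 311.7] cmd [ 641.4 -134.   299.5] rotdiff deg [41.66  0.06  0.08] q [-0.04  0.34  1.48  0.    1.33 -1.45] F [ 0.2 -0.  -0.5] op 0.15 g 78.9
trivet [[466.91625165 202.28610988   6.        ]] [[0. 0. 0.]]
trivet w2 7981 ((465.9029235839844, 201.3271484375), 60.0604133605957) [470.92212 200.93317]
[0.0018, -0.0014, 0.7417, 0.1888, 0.2245, 0.0823]
```

```bash
python3 - <<'E'
from h import *
r=np.array(rel([495.5,223.5,215],down(38)));print(r.round(4))
for f in (.06,.16,.28,.42,.56,.7,.84,.95): print((r*f).round(3).tolist())
E
```

```text
[ 0.0018 -0.0014  0.7417  0.1964  0.2201  0.0973]
[0.0, -0.0, 0.045, 0.012, 0.013, 0.006]
[0.0, -0.0, 0.119, 0.031, 0.035, 0.016]
[0.001, -0.0, 0.208, 0.055, 0.062, 0.027]
[0.001, -0.001, 0.312, 0.082, 0.092, 0.041]
[0.001, -0.001, 0.415, 0.11, 0.123, 0.054]
[0.001, -0.001, 0.519, 0.137, 0.154, 0.068]
[0.002, -0.001, 0.623, 0.165, 0.185, 0.082]
[0.002, -0.001, 0.705, 0.187, 0.209, 0.092]
```

In the tool's units: 0.2201 m is 0.3668, 0.209 m is 0.3483, 0.7417 rad is 0.2361.

Emit:
move_arm:
  motion:
    - [0, 0, 0.0143, 0.02, 0.0217, 0.01, 0.005]
    - [0, 0, 0.0379, 0.0517, 0.0583, 0.0267, 0.005]
    - [0.0003, 0, 0.07, 0.0967, 0.1083, 0.0467, 0.005]
    - [0.0003, -0.0003, 0.1082, 0.15, 0.1667, 0.0733, 0.005]
    - [0.0003, -0.0003, 0.1496, 0.2067, 0.2317, 0.1017, 0.005]
    - [0.0003, -0.0003, 0.191, 0.265, 0.2967, 0.13, 0.005]
    - [0.0006, -0.0003, 0.2244, 0.3117, 0.3483, 0.1533, 0.005]
    - [0.0006, -0.0003, 0.2361, 0.3273, 0.3668, 0.1622, 0.005]

```text
clock: 18.25
eef_pos: [494.8, 222.5, 214.3]
tcp_rot: [-3.14, -0.002, 2.229]
contact_force: [0.4, -0.0, -0.9]
opening: 0.158
grasp_force: 78.9
```

```bash
python3 - <<'E'
from h import *
from rig import *
state();sync(); print(rel([495.5,223.5,85],down(38)))
# count nuts: brown pixels in hopper, tray, elsewhere
p,d=grab_frame('top'); np.savez('top7.npz',p=p,d=d,**camera_params('top')); z=load('top7.npz');P=cloud(z)
h=cv2.cvtColor(p,cv2.COLOR_RGB2HSV); m=((h[...,0]<14)&(h[...,1]>110)&(h[...,2]>30)&(h[...,2]<130)).astype(np.uint8)
n,l,st,ce=cv2.connectedComponentsWithStats(m)
for i in range(1,n):
    if st[i,4]>25: print(st[i],ce[i].round(),np.median(P[l==i],0).round(0))
E
```

```text
t 18.25 pos [494.8 222.5 214.3] cmd [652.9 -26.3 311.7] rotdiff deg [ 0.13  0.05 42.78] q [ 0.42  0.24  1.83  0.    1.07 -0.24] F [ 0.4 -0.  -0.9] op 0.158 g 78.9
[-0.0012, -0.002, -0.0049, 0.0001, 0.0013, 0.1293]
[307 134  23  22 291] [319. 144.] [ 642. -158.  132.]
[  53  252   36   54 1531] [ 70. 276.] [330. 460.  21.]
```

In the tool's units: 0.126 m is 0.21, 0.12 m is 0.2, -0.002 rad is -0.0006.

Emit:
move_arm:
  motion:
    - [0, -0.0006, -0.0016, 0, 0.0017, 0.0333, 0.005]
    - [0, -0.0006, -0.0016, 0, 0.0017, 0.075, 0.005]
    - [0, -0.0006, -0.0016, 0, 0.0017, 0.1167, 0.005]
    - [0, -0.0006, -0.0016, 0, 0.0017, 0.15, 0.005]
    - [0, -0.0006, -0.0016, 0, 0.0017, 0.18, 0.005]
    - [0, -0.0006, -0.0016, 0, 0.0017, 0.2, 0.005]
    - [0, -0.0006, -0.0016, 0, 0.0017, 0.21, 0.005]
    - [0, -0.0006, -0.0016, 0, 0.0017, 0.21, 0.005]

```text
clock: 19.3
eef_pos: [497.1, 222.0, 88.7]
tcp_rot: [-3.141, 0.001, 2.235]
contact_force: [-0.3, -1.0, -1.4]
opening: 0.149
grasp_force: 78.9
```

```bash
python3 - <<'E'
from h import *
state();sync(); print(rel([495.5,223.5,83],down(38)))
E
```

```text
t 19.3 pos [497.1 222.   88.7] cmd [494.8 222.5 214.3] rotdiff deg [-0.02 -0.19 -0.36] q [ 0.42  0.41  1.92 -0.    0.81 -0.24] F [-0.3 -1.  -1.4] op 0.149 g 78.9
[-0.0009, 0.0014, 0.0013, 0.0021, -0.0004, 0.0057]
```

Emit:
move_arm:
  motion:
    - [0, 0, 0, 0.0017, 0, 0.0025, 0.005]
    - [0, 0, 0, 0.0033, 0, 0.005, 0.005]
    - [0, 0, 0, 0.0033, 0, 0.0067, 0.005]
    - [0, 0, 0, 0.0033, 0, 0.0083, 0.005]
    - [0, 0, 0, 0.0033, 0, 0.0092, 0.005]
    - [0, 0, 0, 0.0033, 0, 0.0092, 0.005]

```text
clock: 20.05
eef_pos: [495.8, 223.7, 83.2]
tcp_rot: [-3.141, 0.001, 2.235]
contact_force: [-0.2, 0.0, -0.4]
opening: 0.155
grasp_force: 78.9
```

In the tool's units: 0.001 m is 0.0017, 0.0005 m is 0.0008.

Emit:
move_arm:
  motion:
    - [0, 0, 0, 0, 0, 0.0008, 0.005]
    - [0, 0, 0, 0, 0, 0.0017, 0.005]
    - [0, 0, 0, 0, 0, 0.0017, 0.005]

```text
clock: 20.42
eef_pos: [496.1, 223.7, 82.9]
tcp_rot: [-3.141, 0.002, 2.235]
contact_force: [-1.2, -1.5, 7.6]
opening: 0.152
grasp_force: 80.4
```

Contact at 7.6 N. I'll open to about 45 mm and then rise straight up.

In the tool's units: -0.14 m is -0.2333, -0.11 m is -0.1833.

Emit:
move_arm:
  motion:
    - [0, 0, 0, 0, 0, -0.0005, 0.02]
    - [0, 0, 0, 0, 0, -0.0005, 0.03]
    - [0, 0, 0, 0, 0, -0.0005, 0.05]
    - [0, 0, 0, 0, 0, -0.0005, 0.05]
    - [0, 0, 0, 0, 0, -0.05, 0.05]
    - [0, 0, 0, 0, 0, -0.1167, 0.05]
    - [0, 0, 0, 0, 0, -0.1833, 0.05]
    - [0, 0, 0, 0, 0, -0.2333, 0.05]
  grip_force: 60

```text
clock: 21.42
eef_pos: [496.0, 224.0, 224.0]
tcp_rot: [3.141, 0.002, 2.235]
contact_force: [-0.3, -0.5, -0.2]
opening: 0.587
grasp_force: 0.0
```

```bash
python3 - <<'E'
from h import *
from rig import *
state();sync()
p,d=grab_frame('wrist'); np.savez('w3.npz',p=p,d=d,**camera_params('wrist'))
P=cloud(load('w3.npz'));Z=P[...,2];m=(Z>115)&(Z<135)&(np.hypot(P[...,0]-496,P[...,1]-224)<30); print('handle top',m.sum(),cv2.minAreaRect(P[m][:,:2].astype(np.float32)),np.median(Z[m]))
# knob refined
z=load('top7.npz');P=cloud(z);Z=P[...,2]
m=(Z>144)&(Z<156)&(np.hypot(P[...,0]-536,P[...,1]+157.6)<15); v,u=np.nonzero(m);print('knob',m.sum(),onplane(z,[u.mean(),v.mean()],150))
h=cv2.cvtColor(z['p'],cv2.COLOR_RGB2HSV)
red=(h[...,1]>120)&((h[...,0]<8)|(h[...,0]>172))&(Z>105)&(Z<122)&(abs(P[...,0]-536)<12)&(abs(P[...,1]+130)<25)
yel=(h[...,1]>130)&(h[...,0]>20)&(h[...,0]<35)&(Z>105)&(Z<122)&(abs(P[...,0]-455)<12)&(abs(P[...,1]+120)<15)
for n,m in(('red',red),('yel',yel)): v,u=np.nonzero(m);print(n,m.sum(),u.min(),u.max(),onplane(z,[u.mean(),v.mean()],114.5))
q=rel([536,-157.7,180],down(1)) ; print(q)
E
```

```text
t 21.43 pos [496. 224. 224.] cmd [497.1 222.   88.7] rotdiff deg [-0.08 -0.02 -0.  ] q [ 0.42  0.23  1.81 -0.    1.09 -0.24] F [-0.3 -0.5 -0.2] op 0.587 g 0.0
handle top 385 ((496.3352355957031, 226.0845489501953), (13.146729469299316, 21.2911376953125), 37.69816970825195) 128.99565481509705
knob 63 [[ 535.94168799 -157.73949925  150.        ]]
red 39 300 315 [[ 535.80115426 -129.61569404  114.5       ]]
yel 20 300 306 [[ 455.5645818  -119.36975432  114.5       ]]
[0.0012, 0.0015, 0.6472, -0.325, -0.204, 0.0445]
```

The scoop stands free: handle top at z ≈ 129 and about 37.7°, centred on the trivet. The gate needs about 80.3 mm of travel, so next is the knob.

```bash
python3 - <<'E'
from h import *
print(rel([535,-157.7,222],down(0.9)))
E
```

```text
[0.0012, 0.0015, 0.6489, -0.3245, -0.2048, 0.0025]
```

In the tool's units: -0.3245 m is -0.5408, 0.0025 m is 0.0042, 0.0015 rad is 0.0005.

Emit:
move_arm:
  motion:
    - [0, 0, 0.0255, -0.0667, -0.0433, 0, 0.036]
    - [0, 0, 0.0573, -0.15, -0.095, 0, 0.036]
    - [0, 0, 0.0955, -0.25, -0.1583, 0, 0.036]
    - [0, 0, 0.1337, -0.35, -0.2217, 0, 0.036]
    - [0.0003, 0.0003, 0.1687, -0.4417, -0.2783, 0.0017, 0.036]
    - [0.0003, 0.0003, 0.1974, -0.5167, -0.3267, 0.0033, 0.036]
    - [0.0003, 0.0005, 0.2066, -0.5408, -0.3417, 0.0042, 0.036]
    - [0.0003, 0.0005, 0.2066, -0.5408, -0.3417, 0.0042, 0.036]

```text
clock: 22.48
eef_pos: [534.3, -159.8, 219.9]
tcp_rot: [-3.14, 0.001, 1.583]
contact_force: [0.2, 0.7, -0.1]
opening: 0.422
grasp_force: 0.0
```

```bash
python3 - <<'E'
from h import *
from rig import *
state();sync()
p,d=grab_frame('wrist'); np.savez('w4.npz',p=p,d=d,**camera_params('wrist'))
P=cloud(load('w4.npz'));Z=P[...,2];m=(Z>143)&(Z<157)&(np.hypot(P[...,0]-536,P[...,1]+157.6)<20); print('knob',m.sum(),cv2.minEnclosingCircle(P[m][:,:2].astype(np.float32)),P[m].mean(0)) if m.sum() else 0
print(rel([535.5,-157.7,122],down(0.9)))
E
```

```text
t 22.48 pos [ 534.3 -159.8  219.9] cmd [496. 224. 224.] rotdiff deg [ 0.16  0.08 37.36] q [-0.29  0.26  1.79 -0.    1.09 -0.3 ] F [ 0.2  0.7 -0.1] op 0.422 g 0.0
knob 458 ((535.1334228515625, -157.5160369873047), 9.902403831481934) [ 535.08977822 -156.63990288  149.18402988]
[-0.0014, 0.0006, -0.0031, 0.0021, 0.0013, 0.0979]
```

In the tool's units: 0.098 m is 0.1633, 0.08 m is 0.1333, -0.001 rad is -0.0003.

Emit:
move_arm:
  motion:
    - [-0.0003, 0, -0.001, 0.0033, 0.0017, 0.0167, 0.036]
    - [-0.0003, 0, -0.001, 0.0033, 0.0017, 0.0467, 0.036]
    - [-0.0003, 0, -0.001, 0.0033, 0.0017, 0.0767, 0.036]
    - [-0.0003, 0, -0.001, 0.0033, 0.0017, 0.1067, 0.036]
    - [-0.0003, 0, -0.001, 0.0033, 0.0017, 0.1333, 0.036]
    - [-0.0003, 0, -0.001, 0.0033, 0.0017, 0.1533, 0.036]
    - [-0.0003, 0, -0.001, 0.0033, 0.0017, 0.1633, 0.036]
    - [-0.0003, 0, -0.001, 0.0033, 0.0017, 0.1633, 0.036]

```text
clock: 23.52
eef_pos: [535.0, -156.0, 122.0]
tcp_rot: [-3.14, 0.0, 1.589]
contact_force: [-1.5, 0.1, 0.4]
opening: 0.424
grasp_force: 0.0
```

Emit:
move_arm:
  motion:
    - [0, 0, 0, 0, 0, 0, 0.025]
    - [0, 0, 0, 0, 0, 0, 0.01]
    - [0, 0, 0, 0, 0, 0, 0.01]
    - [0, 0, 0, 0, 0, 0, 0.01]
    - [0, 0, 0, 0, 0, 0, 0.01]
  grip_force: 70

```text
clock: 24.15
eef_pos: [536.1, -156.2, 123.1]
tcp_rot: [3.14, 0.001, 1.589]
contact_force: [-0.2, 0.2, 6.7]
opening: 0.211
grasp_force: 68.2
```

```bash
python3 - <<'E'
from h import *
s=state();sync()
p,R=getcmd(); a=np.radians(0.9)
for t in (10,20,40,60,80): print(t,rel(p-np.array([t*np.cos(a),t*np.sin(a),0]),R))
E
```

```text
t 24.15 pos [ 536.1 -156.2  123.1] cmd [ 534.3 -159.8  219.9] rotdiff deg [-0.17 -0.02 -0.34] q [-0.29  0.38  1.87 -0.    0.89 -0.3 ] F [-0.2  0.2  6.7] op 0.211 g 68.2
10 [0.0, 0.0, 0.0, 0.0, -0.01, -0.0]
20 [0.0, 0.0, 0.0, 0.0001, -0.02, -0.0]
40 [0.0, 0.0, 0.0, 0.0001, -0.04, -0.0001]
60 [0.0, 0.0, 0.0, 0.0002, -0.06, -0.0001]
80 [0.0, 0.0, 0.0, 0.0002, -0.08, -0.0001]
```

In the tool's units: -0.077 m is -0.1283, -0.04 m is -0.0667.

Emit:
move_arm:
  motion:
    - [0, 0, 0, 0, -0.01, 0, 0.01]
    - [0, 0, 0, 0, -0.0267, 0, 0.01]
    - [0, 0, 0, 0, -0.0467, 0, 0.01]
    - [0, 0, 0, 0, -0.0667, 0, 0.01]
    - [0, 0, 0, 0, -0.0867, 0, 0.01]
    - [0, 0, 0, 0, -0.1067, 0, 0.01]
    - [0, 0, 0, 0, -0.1233, 0, 0.01]
    - [0, 0, 0, 0, -0.1283, 0, 0.01]

```text
clock: 25.15
eef_pos: [460.0, -158.0, 123.2]
tcp_rot: [3.137, 0.002, 1.589]
contact_force: [9.3, 0.5, -0.3]
opening: 0.205
grasp_force: 68.5
```

```bash
cat > chk.py <<'E'
from h import *
from rig import *
s=state();sync()
for cam in ('top','scene'):
    p,d=grab_frame(cam); np.savez(f'{cam}8.npz',p=p,d=d,**camera_params(cam)); z=load(f'{cam}8.npz'); P=cloud(z); Z=P[...,2]
    h=cv2.cvtColor(p,cv2.COLOR_RGB2HSV)
    red=(h[...,1]>120)&((h[...,0]<8)|(h[...,0]>172))&(Z>103)&(Z<124)&(abs(P[...,0]-470)<75)&(abs(P[...,1]+130)<25)
    yel=(h[...,1]>130)&(h[...,0]>20)&(h[...,0]<35)&(Z>103)&(Z<124)&(abs(P[...,0]-455)<15)&(abs(P[...,1]+120)<15)
    for n,m in(('red',red),('yel',yel)):
        v,u=np.nonzero(m)
        if len(v): q=onplane(z,np.c_[u,v],114.5); print(cam,n,len(v),q.mean(0).round(1),'x',q[:,0].min().round(1),q[:,0].max().round(1),'y',q[:,1].min().round(1),q[:,1].max().round(1))
    m=((h[...,0]<14)&(h[...,1]>110)&(h[...,2]>25)&(h[...,2]<130)).astype(np.uint8)
    n,l,st,ce=cv2.connectedComponentsWithStats(m)
    for i in range(1,n):
        if st[i,4]>15: print(cam,'brown',st[i,4],ce[i].round(),np.median(P[l==i],0).round(0))
E
python3 chk.py
```

```text
t 25.15 pos [ 460.  -158.   123.2] cmd [ 536.1 -156.2  123.1] rotdiff deg [-0.18 -0.05  0.02] q [-0.33  0.28  2.02 -0.    0.83 -0.35] F [ 9.3  0.5 -0.3] op 0.205 g 68.5
top red 1 [ 460.  -117.5  114.5] x 460.0 460.0 y -117.5 -117.5
top yel 5 [ 455.  -113.8  114.5] x 453.2 457.7 y -115.2 -112.9
top brown 176 [315. 150.] [ 645. -159.   39.]
top brown 5032 [ 58. 298.] [276. 475.  21.]
scene red 18 [ 461.7 -130.9  114.5] x 457.2 465.8 y -140.7 -120.2
scene yel 9 [ 455.8 -121.5  114.5] x 452.6 460.2 y -128.0 -115.4
scene brown 91 [81. 23.] [-744. -231.  149.]
scene brown 100 [44. 26.] [-743. -380.  158.]
scene brown 85 [ 6. 35.] [-743. -530.  138.]
scene brown 183 [386.  89.] [-577. 1413. -393.]
scene brown 2444 [372. 130.] [315. 506.  18.]
scene brown 248 [361. 207.] [613. 290.  21.]
scene brown 138 [318. 210.] [583. 164.  25.]
scene brown 26 [353. 207.] [600. 268.  16.]
scene brown 294 [318. 228.] [651. 123.  21.]
scene brown 143 [357. 225.] [669. 231.  22.]
scene brown 87 [211. 264.] [ 653. -156.   37.]
scene brown 299 [430. 370.] [ 998.  224. -122.]
```

In the tool's units: -0.004 m is -0.0067, -0.003 m is -0.005.

Emit:
move_arm:
  motion:
    - [0, 0, 0, 0, -0.0017, 0, 0.01]
    - [0, 0, 0, 0, -0.0033, 0, 0.01]
    - [0, 0, 0, 0, -0.005, 0, 0.01]
    - [0, 0, 0, 0, -0.0067, 0, 0.01]
    - [0, 0, 0, 0, -0.0067, 0, 0.01]

```text
clock: 25.88
eef_pos: [456.5, -158.1, 123.1]
tcp_rot: [3.137, 0.002, 1.589]
contact_force: [7.4, -0.0, 0.8]
opening: 0.209
grasp_force: 68.6
```

```bash
python3 chk.py | grep -v 'scene brown'; python3 - <<'E'
from h import *
z=load('scene0.npz');p=z['p'];P=cloud(z);Z=P[...,2];h=cv2.cvtColor(p,cv2.COLOR_RGB2HSV)
for f in('scene0.npz','scene8.npz','top8.npz','top0.npz'):
    z=load(f);p=z['p'].astype(float);K=z['camera_matrix'];T=z['world_from_camera']
    # weighted centroid x of red-ness / yellow-ness near the rail (y -128..-112), z=114.5
    v,u=np.mgrid[:384,:512];q=onplane(z,np.c_[u.ravel(),v.ravel()],114.5).reshape(384,512,3)
    r=np.clip(p[...,0]-1.6*np.maximum(p[...,1],p[...,2])-10,0,None); y=np.clip(np.minimum(p[...,0],p[...,1])-1.8*p[...,2]-10,0,None)
    for n,w,lo,hi in(('red',r,440,550),('yel',y,440,470)):
        for ya,yb in((-129,-112),(-145,-112)):
            m=(q[...,1]>ya)&(q[...,1]<yb)&(q[...,0]>lo)&(q[...,0]<hi); ww=w*m
            if ww.sum()>0: print(f,n,ya,(q[...,0]*ww).sum()/ww.sum(),(q[...,1]*ww).sum()/ww.sum(),int(ww.sum()))
E
```

```text
t 25.88 pos [ 456.5 -158.1  123.1] cmd [ 460.  -158.   123.2] rotdiff deg [-0.   -0.   -0.01] q [-0.34  0.27  2.03 -0.    0.83 -0.35] F [ 7.4 -0.   0.8] op 0.209 g 68.6
top yel 9 [ 455.4 -115.2  114.5] x 453.2 457.7 y -117.5 -112.9
top brown 175 [315. 150.] [ 645. -158.   40.]
top brown 5042 [ 58. 298.] [276. 475.  21.]
scene red 13 [ 457.4 -136.9  114.5] x 450.6 461.8 y -145.1 -129.0
scene yel 12 [ 457.3 -121.   114.5] x 452.6 463.0 y -127.0 -115.4
scene0.npz yel -129 456.9450252627638 -120.54576089545681 1984
scene0.npz yel -145 456.99316633497017 -120.84829750232049 2054
scene8.npz red -129 450.6081913149131 -128.96917092187607 2
scene8.npz red -145 457.5537114704767 -136.21235145455142 1513
scene8.npz yel -129 456.95917599061886 -120.53815811589394 2025
scene8.npz yel -145 457.02627156558736 -120.80612699917891 2090
top8.npz yel -129 456.117056578979 -114.71467880803316 226
top8.npz yel -145 456.117056578979 -114.71467880803316 226
top0.npz red -129 535.7218886881368 -121.19553220554887 881
top0.npz red -145 535.9643600078003 -129.19613448108564 1860
top0.npz yel -129 455.96982416738945 -118.19865190495047 495
top0.npz yel -145 455.96982416738945 -118.19865190495047 495
```

In the tool's units: -0.0004 m is -0.0007.

Emit:
move_arm:
  motion:
    - [0, 0, 0, 0, -0.0007, 0, 0.01]
    - [0, 0, 0, 0, -0.0007, 0, 0.01]
    - [0, 0, 0, 0, -0.0007, 0, 0.01]
    - [0, 0, 0, 0, -0.0007, 0, 0.01]
    - [0, 0, 0, 0, -0.0007, 0, 0.01]
    - [0, 0, 0, 0, -0.0007, 0, 0.01]

```text
clock: 26.72
eef_pos: [456.2, -158.1, 123.1]
tcp_rot: [3.137, 0.002, 1.589]
contact_force: [8.9, 0.1, 1.1]
opening: 0.205
grasp_force: 68.6
```

```bash
python3 chk.py | grep -v brown; python3 - <<'E'
from h import *
for f in('scene8.npz','top8.npz'):
    z=load(f);p=z['p'];P=cloud(z);h=cv2.cvtColor(p,cv2.COLOR_RGB2HSV)
    m=(h[...,0]<14)&(h[...,1]>110)&(h[...,2]>25)&(h[...,2]<130)&(np.hypot(P[...,0]-641,P[...,1]+156)<75); q=P[m]
    print(f,m.sum(),np.histogram(q[:,2],[-10,20,35,50,65,80,100,130,200])[0],q.min(0).round(),q.max(0).round())
    t=(abs(P[...,0]-624)<60)&(abs(P[...,1]-210)<105)&(h[...,2]<90)&(h[...,0]<14)&(h[...,1]>110)&(P[...,2]>20)&(P[...,2]<36);print('tray dark',t.sum())
    H=(P[...,2]>100)&(P[...,2]<140)&(np.hypot(P[...,0]-490,P[...,1]-226)<25);print('scoop handle',H.sum(),P[H].mean(0).round(0) if H.any() else '')
z=load('top8.npz');P=cloud(z);Z=P[...,2]
for c in((580,-347),(480,-378)): m=(Z>78)&(Z<90)&(np.hypot(P[...,0]-c[0],P[...,1]-c[1])<45);print('jar',P[m].mean(0).round(1))
z=load('top0.npz');P=cloud(z);Z=P[...,2]
for c in((580,-347),(480,-378)): m=(Z>78)&(Z<90)&(np.hypot(P[...,0]-c[0],P[...,1]-c[1])<45);print('jar0',P[m].mean(0).round(1))
# subpixel red in scene
z=load('scene8.npz');p=z['p'].astype(float);v,u=np.mgrid[:384,:512];q=onplane(z,np.c_[u.ravel(),v.ravel()],114.5).reshape(384,512,3)
r=np.clip(p[...,0]-1.6*np.maximum(p[...,1],p[...,2])-10,0,None)*((abs(q[...,0]-457)<15)&(q[...,1]>-145)&(q[...,1]<-112));print('red x',(r*q[...,0]).sum()/r.sum())
E
```

```text
t 26.73 pos [ 456.2 -158.1  123.1] cmd [ 456.5 -158.1  123.1] rotdiff deg [-0.01 -0.    0.  ] q [-0.34  0.27  2.03 -0.    0.83 -0.36] F [8.9 0.1 1.1] op 0.205 g 68.6
top yel 8 [ 455.4 -115.2  114.5] x 453.2 457.7 y -117.5 -112.9
scene red 12 [ 456.5 -135.4  114.5] x 450.6 460.9 y -141.7 -129.0
scene yel 11 [ 456.7 -121.1  114.5] x 452.6 460.2 y -127.0 -115.4
scene8.npz 93 [ 5 23 62  0  0  3  0  0] [ 598. -194.   16.] [ 700. -136.   90.]
tray dark 52
scoop handle 74 [501. 221. 117.]
top8.npz 171 [  0  15 132  24   0   0   0   0] [ 628. -178.   29.] [ 664. -138.   55.]
tray dark 31
scoop handle 84 [496. 224. 122.]
jar [ 582.5 -352.    83.7]
jar [ 482.  -385.5   83.6]
jar0 [ 582.6 -352.1   83.8]
jar0 [ 480.5 -381.    83.6]
red x 457.101642004414
```

```bash
python3 -c "
from rig import order; print(order.sign_off())"
```

```text
the job is handed in; nothing more can be done
None
```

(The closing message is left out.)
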